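Point out the chipped coaster and the mould to recast it in

TASK

Show the class which coaster must be cast again: press the red button on the call box fully and let it go, then point straight down at the middle of the chipped coaster for two seconds, the fingertips a few centimetres above it. Then point in the same way at the middle of the empty mould of the same shape, and finish while still pointing there. Do not touch the coasters, their board, the moulds, the cups or the jar, point at no other coaster or mould, and keep the fingertips at least 10 cm above the table when passing over the others.

Things in the scene. Friction and masses are not known exactly. Their poses are not given: they have to be found in the camera images.
- call (a joint): Travel of the red push button on the call box: 0 released, 0.006 m fully down; a spring returns it. Moves straight down, about 5 N when fully down. It counts as pressed beyond 4 mm.
- call_top (a point): Centre of the top face of the red round push button (diameter 36 mm), 67 mm above the table when released, 10 mm above its black collar. It stands on a fixed grey call box (120 x 85 x 45 mm high, also with a flat round yellow lamp 56 mm from the button centre), which may be at the left or the right of the moulds.
- board: Flat fixed cork board, 150 x 560 x 6 mm thick, long side roughly across (y); the four cast coasters lie on it. Origin: centre of its underside.
- cast_chipped: The chipped coaster: coral-red hexagonal cast slab, 86 mm across flats, 10 mm thick, with one corner broken off (a jagged bite about 30 mm deep and 35 mm wide). Lies flat on the cork board, its top 16 mm above the table. Loose. Origin: centre of the underside. (centre of the unbroken hexagon)
- cast_hex: Sound coral-red hexagonal coaster, 86 mm across flats, 10 mm thick, whole edge, on the cork board. Loose. Origin: centre of the underside.
- cast_round: Sound coral-red round coaster, diameter 92 mm, 10 mm thick, on the cork board. Loose. Origin: centre of the underside.
- cast_square: Sound coral-red square coaster, 84 mm side, 10 mm thick, on the cork board. Loose. Origin: centre of the underside.
- mould_hex: Empty hexagonal mould of blue-grey silicone, open at the top, 102 mm across flats outside, 16 mm high, walls 7 mm, floor 5 mm, on the table. Loose. Origin: centre of the underside.
- mould_round: Empty round mould of blue-grey silicone, open at the top, diameter 106 mm outside, 16 mm high, on the table. Loose. Origin: centre of the underside.
- mould_square: Empty square mould of blue-grey silicone, open at the top, 100 mm side outside, 16 mm high, on the table. Loose. Origin: centre of the underside.
- cup_stack: Stack of white paper cups, widest diameter 74 mm, 100 mm high, on the table at the other side of the moulds from the call box. Loose. Origin: centre of the underside.
- stir_cup: White paper cup (diameter 72 mm, 80 mm high) with a wooden stirring stick to 120 mm height, behind the board. Loose. Origin: centre of the underside.
- pigment: Small jar with a black cap, diameter 50 mm, 70 mm high, behind the board. Loose. Origin: centre of the underside.
There are look-alikes about, which are no part of the job. What is shaped like the mould_round but green or yellow is not meant.

How it is judged:
On the way, in this order (a step that is already met when the one before it is completed fails the run):
1. the call button is pressed (value of joint call above 0.004 m), for 0.05 s.
2. the button is released and the tool point dwells close above the middle of the chipped coaster (horizontal distance between the grasp point and cast_chipped below 0.03 m and height (world z) of the grasp point below 0.11 m and value of joint call below 0.002 m), for 1.5 s.
3. the tool point is close above the middle of the hexagonal mould (horizontal distance between the grasp point and mould_hex below 0.03 m and height (world z) of the grasp point below 0.11 m), for 0.3 s.
At the end, for the whole second after the job is handed in: The tool point (grasp point between the finger pads) stays within 30 mm horizontally of the hexagonal mould's centre and lower than 110 mm above the table, touching nothing; the button is released (under 2 mm); all coasters, moulds, cups and the jar are at rest within 15 mm of where they started (all of step 3 and value of joint call below 0.002 m and distance of each of cast_chipped, cast_hex, cast_round, cast_square, mould_hex, mould_round, mould_square, cup_stack, stir_cup, pigment from where it was at the start of the episode below 0.015 m and linear speed of each of cast_chipped, cast_hex, cast_round, cast_square, mould_hex, mould_round, mould_square below 0.02 m/s).
It fails at once if a coaster is touched by the robot (contact force between any of the fingers, the arm and cast_chipped above 0.3 N or contact force between any of the fingers, the arm and cast_hex above 0.3 N or contact force between any of the fingers, the arm and cast_round above 0.3 N or contact force between any of the fingers, the arm and cast_square above 0.3 N).
It fails at once if a mould is touched by the robot (contact force between any of the fingers, the arm and mould_hex above 0.3 N or contact force between any of the fingers, the arm and mould_round above 0.3 N or contact force between any of the fingers, the arm and mould_square above 0.3 N).
It fails at once if a coaster, a mould, a cup or the jar is displaced or lifted by more than 15 mm (distance of any of cast_chipped, cast_hex, cast_round, cast_square, mould_hex, mould_round, mould_square, cup_stack, stir_cup, pigment from where it was at the start of the episode above 0.015 m).
It fails at once if cups, jar or board touched by the robot (contact force between any of the fingers, the arm and cup_stack above 0.3 N or contact force between any of the fingers, the arm and stir_cup above 0.3 N or contact force between any of the fingers, the arm and pigment above 0.3 N or contact force between any of the fingers, the arm and board above 0.3 N).
It fails at once if a sound coaster or a mould of another shape is pointed at (tool point within 30 mm of its centre horizontally and lower than 110 mm above the table) ((horizontal distance between the grasp point and cast_hex below 0.03 m and height (world z) of the grasp point below 0.11 m) or (horizontal distance between the grasp point and cast_round below 0.03 m and height (world z) of the grasp point below 0.11 m) or (horizontal distance between the grasp point and cast_square below 0.03 m and height (world z) of the grasp point below 0.11 m) or (horizontal distance between the grasp point and mould_round below 0.03 m and height (world z) of the grasp point below 0.11 m) or (horizontal distance between the grasp point and mould_square below 0.03 m and height (world z) of the grasp point below 0.11 m)).
It also fails if it takes over 53 s, if anything falls off the work surface, if the arm or the gripper's body presses on something with over 40 N, if the wrist force passes 120 N, or if a joint passes its speed limit or range.

ROBOT

A 6-joint arm with a two-finger parallel gripper is mounted at the origin on the work surface. World frame = base frame: x ahead of the robot, y to its left, z up, the work surface at z = 0. Lengths are in m, angles in rad, forces in N, time in s.
With the tool pointing down it reaches from about 0.325 to 0.85 m from the base axis. Payload 4.4 kg.
Tool frame: the origin (TCP) lies on the centre line of the jaws, within the pads' length; the fingertips stand 19 mm ahead of it and the grasp point (between the pads) is the TCP; z points along the fingers, y is the direction in which the jaws open and shut (so a half turn about z gives the same grasp; the last joint's range is limited). The gripper opens to 94 mm and grips with 3 to 60 N. Pads are 16 mm wide; open, the fingers measure 119 mm over their backs; the gripper's body (75 mm by 177 mm) begins 78 mm behind the grasp point.
Start: joints at [1.175, 0.207, 1.542, -0, 1.393, -0.15], TCP at [0.14, 0.558, 0.224] pointing down, gripper open.
Joint ranges: [-2.73, 2.73], [-0.86, 2.22], [0.23, 2.46], [-1.11, 4.25], [0.08, 2.63], [-2.82, 2.82]. Speed limits (rad/s): [2.79, 2.79, 3.14, 3.14, 3.14, 3.14].

INTERFACE

Orientations are given as a rotation vector (axis times angle).
In Python, from workcell import env gives the robot as it stands.
- The arm moves only by the shell command python3 -m handwheel 'ROWS' [FORCE]. ROWS is a JSON object of lists of equal length, an entry for each row: "dr": the turn, a rotation vector about the tool's x, y, z normalised to -1 to 1, where 1 is 30 degrees, a list of three; "slide": the shift along the tool's x, y, z normalised to -1 to 1, where 1 is 150 mm, a list of three; "gripper": the finger opening in mm, from 0 to 94. In form: {"dr": [[ax, ay, az], ...], "slide": [[x, y, z], ...], "gripper": [gripper, ...]}. A call has 1 to 10 rows; each row is the pose to reach, as a shift and turn from the pose commanded when the call began, along the tool's axes at that moment; what a row does not reach only later rows make up. A row lasts 1/8 s, in which the tool goes at most 62.5 mm and 10.7 degrees, less where a joint would pass 70% of its speed; a pose out of reach is approached as far as the arm can. A call with a number of a shift or a turn outside -1 to 1 is refused whole. A call with a gripper value outside its range is refused whole. The fingers move at their own pace and stop on an object; FORCE is the grip in N (left out, the last holds). Time passes only in rows, so rows that repeat a pose let the fingers close. It gives the time, the measured TCP pose, the force and the opening at its end, in the units of the state.
- env.observe(): the state, without advancing time (a new reading comes with each control period).
- env.get_image(name): name is "scene" or "top"; returns a dict with "pixels" (400x640x3 uint8, blue, green, red), "fx", "fy", "cx", "cy" (pixels), "dist_coeffs" ([k1, k2, p1, p2, k3] as OpenCV has them; the pictures are not rectified), "rvec" (rotation vector, rad) and "tvec" (3), from world to camera coordinates, as OpenCV has them. Camera axes: x right, y down, z forward; pixel columns grow to the right and rows downward; lengths in m; the calibration is good to about 2 mm. A picture is of the moment at which its call begins. There is no depth.
- env.job_done(): hands the job in, once; it reports no verdict.
Trained networks look in a picture, given as the dict that the camera call returned (one of the last four; its "shot" number tells which), for a name from the list of things; names that differ only in an ending like _2 or _b are one class to them, and where a whole thing is asked for, a point or a joint stands for the part that bears it (a point fixed in the world has none). Each returns a list of dicts, best first, with "score" (0 to 1); they miss things now and then, are a little off and sometimes report something else, mostly with a low value. They report only what shows in the picture. A call takes as long as a camera call. They do not tell look-alikes from the thing itself.
- env.search_frame(picture, label): "bbox" ([centre column, centre row, width, height] in pixels, round what is visible of it).
The state is a dict: "time": time; "joint_pos": joint angles; "joint_vel": joint speeds; "joint_torque": joint torques, N m; "position": TCP position; "tool_rot": TCP orientation; "ft_force": force on the tool from outside, world axes, zero at the start; "torque": the same for the moment, N m; "width": opening from 0.0 (shut) to 1.0 (fully open).
Only numpy, scipy, OpenCV 4.12 (cv2) and the standard library are available. Lean on these libraries where they do the work, as an engineer would, in place of code of your own. Each camera call takes 0.05 s, during which the arm holds its last target.

## Working session

There is one attempt and no reset: what is moved stays moved. The work goes in short steps, Python scripts to look and compute and a shell command to move; the robot and the scene stay as the last step left them, time stands still between calls to the robot, and variables do not carry over. Pictures are saved under pics/ and viewed, and the job is handed in when it is done.

```bash
mkdir -p pics; cat > h.py <<'E'
import numpy as np,cv2
from workcell import env
def cam(n):
    return env.get_image(n)
def K(p): return np.array([[p["fx"],0,p["cx"]],[0,p["fy"],p["cy"]],[0,0,1.]])
def ray(p,uv,z):
    u=cv2.undistortPoints(np.array(uv,float).reshape(-1,1,2),K(p),np.array(p["dist_coeffs"])).reshape(-1,2)
    R=cv2.Rodrigues(np.array(p["rvec"],float))[0];t=np.array(p["tvec"],float).ravel()
    c=-R.T@t;d=np.c_[u,np.ones(len(u))]@R
    return c+d*((z-c[2])/d[:,2])[:,None]
def proj(p,X): return cv2.projectPoints(np.array(X,float).reshape(-1,1,3),np.array(p["rvec"],float),np.array(p["tvec"],float),K(p),np.array(p["dist_coeffs"]))[0].reshape(-1,2)
E
python3 - <<'E'
from h import *
o=env.observe();print({k:np.round(v,3).tolist() for k,v in o.items()})
for n in("top","scene"):
    p=cam(n);cv2.imwrite(f"pics/{n}0.png",p["pixels"])
    for l,z in [("call_top",.05),("cast_chipped",.016),("cast_hex",.016),("cast_round",.016),("cast_square",.016),("mould_hex",.016),("mould_round",.016),("mould_square",.016),("cup_stack",.1),("stir_cup",.08),("pigment",.07)]:
        for d in env.search_frame(p,l)[:4]:
            print(n,l,round(d["score"],2),np.round(d["bbox"]).tolist(),np.round(ray(p,d["bbox"][:2],z)[0],3))
E
```

```text
{'time': 0.0, 'joint_pos': [1.175, 0.207, 1.543, -0.0, 1.393, -0.151], 'joint_vel': [-0.002, -0.002, -0.001, 0.0, 0.002, 0.001], 'joint_torque': [0.001, -37.089, -28.141, 0.07, 0.036, -0.0], 'position': [0.14, 0.557, 0.223], 'tool_rot': [-0.385, -3.117, 0.003], 'ft_force': [0.061, -0.235, -0.086], 'torque': [0.02, 0.011, -0.022], 'width': 1.0}
top call_top 0.69 [433.0, 218.0, 10.0, 9.0] [ 0.484 -0.347  0.05 ]
top cast_chipped 0.6 [377.0, 170.0, 34.0, 35.0] [ 0.626 -0.197  0.016]
top cast_chipped 0.18 [335.0, 169.0, 35.0, 30.0] [ 0.63  -0.077  0.016]
top cast_hex 0.96 [245.0, 177.0, 31.0, 33.0] [0.606 0.183 0.016]
top cast_round 0.93 [334.0, 169.0, 33.0, 30.0] [ 0.628 -0.072  0.016]
top cast_round 0.3 [353.0, 118.0, 17.0, 18.0] [ 0.781 -0.132  0.016]
top cast_square 0.81 [291.0, 179.0, 34.0, 34.0] [0.601 0.051 0.016]
top mould_hex 0.89 [260.0, 237.0, 39.0, 41.0] [0.434 0.138 0.016]
top mould_hex 0.48 [332.0, 169.0, 32.0, 27.0] [ 0.628 -0.068  0.016]
top mould_round 0.97 [363.0, 226.0, 35.0, 36.0] [ 0.463 -0.154  0.016]
top mould_round 0.89 [364.0, 277.0, 41.0, 40.0] [ 0.32  -0.157  0.
[... 1046 characters left out ...]
e mould_hex 0.93 [380.0, 185.0, 33.0, 32.0] [0.448 0.144 0.016]
scene mould_round 0.94 [253.0, 144.0, 29.0, 28.0] [ 0.331 -0.299  0.016]
scene mould_round 0.9 [212.0, 147.0, 32.0, 27.0] [ 0.358 -0.439  0.016]
scene mould_round 0.64 [291.0, 186.0, 27.0, 28.0] [ 0.487 -0.142  0.016]
scene mould_round 0.62 [299.0, 149.0, 30.0, 29.0] [ 0.333 -0.14   0.016]
scene mould_square 0.88 [338.0, 183.0, 37.0, 31.0] [0.456 0.005 0.016]
scene cup_stack 0.66 [268.0, 224.0, 31.0, 30.0] [ 0.676 -0.176  0.1  ]
scene cup_stack 0.64 [442.0, 205.0, 22.0, 36.0] [0.555 0.318 0.1  ]
scene stir_cup 0.79 [360.0, 274.0, 21.0, 34.0] [0.789 0.094 0.08 ]
scene pigment 0.54 [283.0, 266.0, 14.0, 24.0] [ 0.784 -0.117  0.07 ]
```

```bash
python3 - <<'E'
import cv2
a=cv2.imread("pics/top0.png");cv2.imwrite("pics/top1.png",cv2.resize(a[95:305,170:490],None,fx=2.5,fy=2.5,interpolation=cv2.INTER_CUBIC))
a=cv2.imread("pics/scene0.png");cv2.imwrite("pics/scene1.png",cv2.resize(a[110:310,180:480],None,fx=2.6,fy=2.6,interpolation=cv2.INTER_CUBIC))
E
```

```text
(no output)
```

View pics/top1.png

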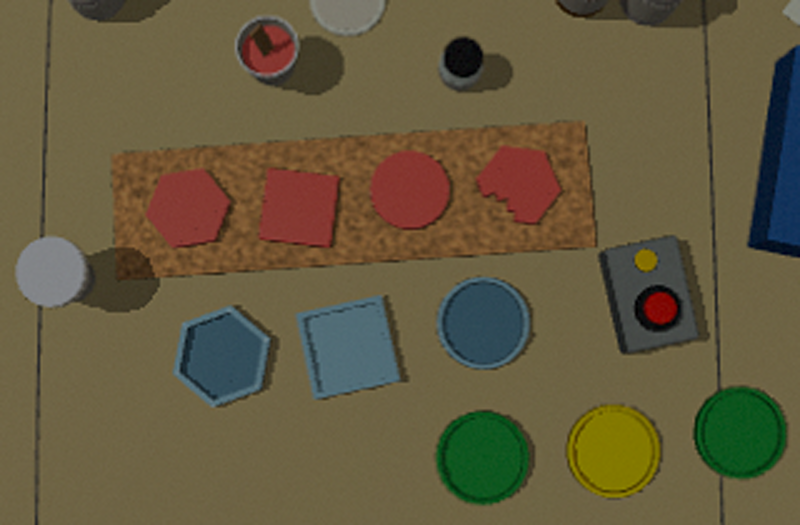

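View pics/scene1.png

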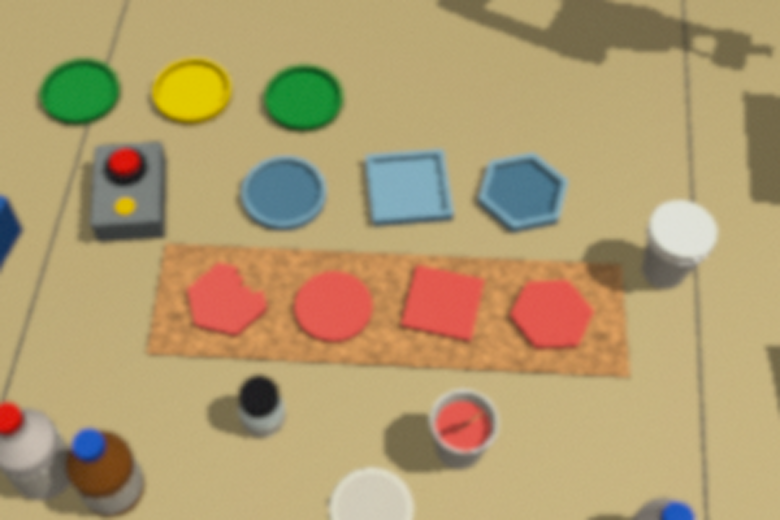

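The top view shows the chipped hex third-from-right of the board at (377,170), the sound hex at (245,177), the hex mould at (260,237), and the red button at about (434,218) on the box. I'll refine these with shape fits.

```bash
python3 - <<'E'
from h import *
from scipy.optimize import minimize
def fit(p,mask,bb,z,af,x0):
    u,v,w,h=bb
    vs,us=np.mgrid[int(v-30):int(v+30):.5,int(u-30):int(u+30):.5]
    m=cv2.remap(mask.astype(np.float32),us.astype(np.float32),vs.astype(np.float32),cv2.INTER_LINEAR)
    X=ray(p,np.c_[us.ravel(),vs.ravel()],z)[:,:2];m=m.ravel()
    def cost(q):
        d=X-q[:2];a=q[2]+np.arange(6)*np.pi/3
        s=(d@np.array([np.cos(a),np.sin(a)])).max(1)-af/2
        ins=1/(1+np.exp(s/.0015))
        return (2*m*(1-ins)+(1-m)*ins).mean()
    return min((minimize(cost,[*x0,a],method="Nelder-Mead",options=dict(initial_simplex=[[*x0,a],[x0[0]+.01,x0[1],a],[x0[0],x0[1]+.01,a],[*x0,a+.2]],xatol=1e-5,fatol=1e-7)) for a in (0,.25,.5,.75)),key=lambda r:r.fun)
for n in("top","scene"):
    p=cam(n);im=p["pixels"];hs=cv2.cvtColor(im,cv2.COLOR_BGR2HSV).astype(int);H,S,V=hs[...,0],hs[...,1],hs[...,2]
    red=((H<8)|(H>172))&(S>110)&(V>80)
    blue=(H>92)&(H<120)&(S>40)
    B={}
    for l in("cast_chipped","cast_hex","mould_hex","call_top"):
        B[l]=env.search_frame(p,l)[0]["bbox"]
    for l,z,af,mk in(("cast_chipped",.016,.086,red),("cast_hex",.016,.086,red),("mould_hex",.016,.102,blue)):
        r=fit(p,mk,B[l],z,af,ray(p,B[l][:2],z)[0,:2]);print(n,l,r.x.round(4),round(r.fun,4))
    u,v=map(int,B["call_top"][:2]);
    sub=(red&(S>200))[v-15:v+15,u-15:u+15]; ys,xs=np.nonzero(sub);c=[xs.mean()+u-15,ys.mean()+v-15]
    print(n,"btn",len(xs),np.round(c,1),ray(p,c,.067)[0].round(4),ray(p,B["call_top"][:2],.067)[0].round(4))
    R=cv2.Rodrigues(np.array(p["rvec"]))[0];print("cam",(-R.T@np.array(p["tvec"]).ravel()).round(2))
E
```

```text
top cast_chipped [ 0.6311 -0.1988  0.9212] 0.1008
top cast_hex [0.6046 0.1849 0.1554] 0.05
top mould_hex [  1.864    0.1023 -13.6   ] 0.0
top btn 125 [433.8 217.7] [ 0.4829 -0.3467  0.067 ] [ 0.4853 -0.3431  0.067 ]
cam [ 0.41 -0.03  1.33]
scene cast_chipped [ 0.6354 -0.1969  0.8985] 0.0494
scene cast_hex [0.6096 0.1857 0.1435] 0.0643
scene mould_hex [0.4415 0.145  1.3847] 0.0329
scene btn 86 [227.6 172.1] [ 0.4901 -0.3424  0.067 ] [ 0.4887 -0.341   0.067 ]
cam [1.22 0.03 1.17]<stdin>:11: RuntimeWarning: overflow encountered in exp
```

```bash
cat >> h.py <<'E'
def to(*T):
    o=env.observe();R=cv2.Rodrigues(np.array(o["tool_rot"],float))[0]
    print("t",round(o["time"],2),"pos",np.round(o["position"],4),"R",R.round(2).tolist(),"q",np.round(o["joint_pos"],2))
    for t in T: print(t,(R.T@(np.array(t)-o["position"])/.15).round(3))
E
python3 - <<'E'
from h import *
to((.22,.43,.22))
E
```

```text
t 1.7 pos [0.1399 0.5577 0.2244] R [[-0.97, 0.24, -0.0], [0.24, 0.97, -0.0], [0.0, -0.0, -1.0]] q [ 1.17  0.21  1.54  0.    1.39 -0.15]
(0.22, 0.43, 0.22) [-0.725 -0.696  0.03 ]
```

```bash
python3 -m handwheel '{"dr":[[0,0,0],[0,0,0],[0,0,0],[0,0,0]],"slide":[[-0.3,-0.25,0],[-0.6,-0.5,0],[-0.78,-0.66,0],[-0.78,-0.66,0]],"gripper":[0,0,0,0]}' 20
python3 - <<'E'
from h import *
to((.33,.33,.22),(.36,.31,.22))
E
```

```text
time: 2.2
position: [0.2304, 0.4319, 0.2246]
tool_rot: [0.391, 3.117, 0.0]
ft_force: [-0.2, -0.0, -0.3]
width: 0.613
t 2.2 pos [0.2304 0.4319 0.2246] R [[-0.97, 0.25, 0.0], [0.25, 0.97, 0.0], [-0.0, 0.0, -1.0]] q [ 0.9   0.02  1.75 -0.    1.37 -0.42]
(0.33, 0.33, 0.22) [-0.811 -0.494  0.031]
(0.36, 0.31, 0.22) [-1.038 -0.574  0.031]
```

```bash
python3 -m handwheel '{"dr":[[0,0,0],[0,0,0],[0,0,0],[0,0,0]],"slide":[[-0.32,-0.2,0],[-0.64,-0.4,0],[-0.8,-0.5,0],[-0.8,-0.5,0]],"gripper":[0,0,0,0]}'
python3 -m handwheel '{"dr":[[0,0,0],[0,0,0],[0,0,0],[0,0,0]],"slide":[[-0.16,-0.34,0],[-0.3,-0.64,0],[-0.42,-0.86,0],[-0.42,-0.86,0]],"gripper":[0,0,0,0]}'
python3 -m handwheel '{"dr":[[0,0,0],[0,0,0],[0,0,0],[0,0,0]],"slide":[[-0.16,-0.34,0],[-0.3,-0.64,0],[-0.42,-0.86,0],[-0.42,-0.86,0]],"gripper":[0,0,0,0]}'
python3 -m handwheel '{"dr":[[0,0,0],[0,0,0],[0,0,0],[0,0,0]],"slide":[[-0.16,-0.34,0],[-0.3,-0.64,0],[-0.42,-0.86,0],[-0.42,-0.86,0]],"gripper":[0,0,0,0]}'
python3 - <<'E'
from h import *
to((.45,-.23,.2),(.484,-.345,.14))
E
```

```text
time: 2.7
position: [0.3283, 0.3313, 0.2247]
tool_rot: [0.389, 3.117, 0.001]
ft_force: [-0.8, 0.4, 0.7]
width: 0.183
time: 3.2
position: [0.3573, 0.1909, 0.2247]
tool_rot: [0.388, 3.117, 0.001]
ft_force: [-1.2, 0.3, -0.2]
width: 0.004
time: 3.7
position: [0.3877, 0.0507, 0.2247]
tool_rot: [0.388, 3.117, 0.002]
ft_force: [-0.8, 0.4, 0.2]
width: 0.002
time: 4.2
position: [0.4178, -0.0895, 0.2245]
tool_rot: [0.386, 3.118, 0.002]
ft_force: [-0.2, 0.4, 0.2]
width: 0.0
t 4.2 pos [ 0.4178 -0.0895  0.2245] R [[-0.97, 0.24, 0.0], [0.24, 0.97, 0.0], [0.0, 0.0, -1.0]] q [-0.42 -0.12  1.88  0.    1.38 -1.74]
(0.45, -0.23, 0.2) [-0.437 -0.856  0.162]
(0.484, -0.345, 0.14) [-0.844 -1.544  0.561]
```

```bash
python3 -m handwheel '{"dr":[[0,0,0],[0,0,0],[0,0,0],[0,0,0]],"slide":[[-0.16,-0.3,0],[-0.32,-0.6,0],[-0.43,-0.85,0.1],[-0.43,-0.85,0.1]],"gripper":[0,0,0,0]}'
python3 - <<'E'
from h import *
to((.484,-.345,.13))
E
```

```text
time: 4.7
position: [0.4487, -0.2282, 0.208]
tool_rot: [-0.385, -3.116, -0.004]
ft_force: [0.3, 0.8, -0.1]
width: 0.006
t 4.7 pos [ 0.4487 -0.2282  0.208 ] R [[-0.97, 0.24, -0.0], [0.24, 0.97, 0.0], [0.0, 0.0, -1.0]] q [-0.64  0.07  1.73  0.    1.34 -1.97]
(0.484, -0.345, 0.13) [-0.419 -0.699  0.517]
```

```bash
python3 -m handwheel '{"dr":[[0,0,0],[0,0,0],[0,0,0],[0,0,0],[0,0,0]],"slide":[[-0.2,-0.35,0],[-0.42,-0.7,0],[-0.42,-0.7,0.3],[-0.42,-0.7,0.52],[-0.42,-0.7,0.52]],"gripper":[0,0,0,0,0]}'
python3 - <<'E'
from h import *
to((.484,-.345,.0795))
for n in("top","scene"):
    p=cam(n);a=p["pixels"];u,v=proj(p,[.484,-.345,.067])[0].astype(int)
    cv2.imwrite(f"pics/b_{n}.png",cv2.resize(a[v-50:v+50,u-60:u+60],None,fx=5,fy=5,interpolation=cv2.INTER_CUBIC))
E
```

```text
time: 5.32
position: [0.4829, -0.3417, 0.1283]
tool_rot: [-0.38, -3.112, -0.009]
ft_force: [-0.5, 0.4, -0.5]
width: 0.007
t 5.33 pos [ 0.4829 -0.3417  0.1283] R [[-0.97, 0.24, -0.01], [0.24, 0.97, 0.01], [0.01, 0.01, -1.0]] q [-0.76  0.34  1.58  0.    1.23 -2.09]
(0.484, -0.345, 0.0795) [-0.014 -0.021  0.325]
```

View pics/b_top.png

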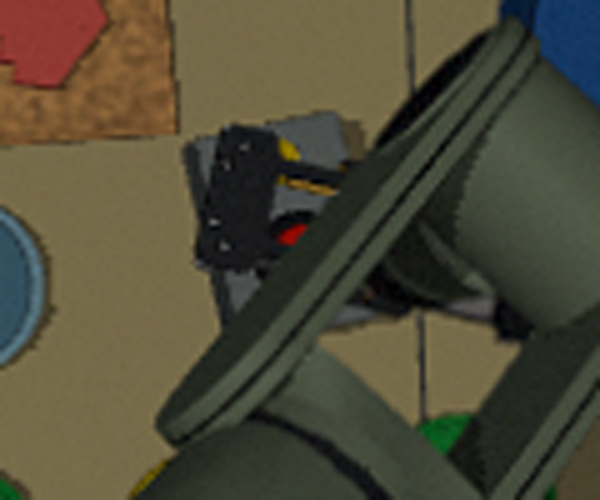

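View pics/b_scene.png

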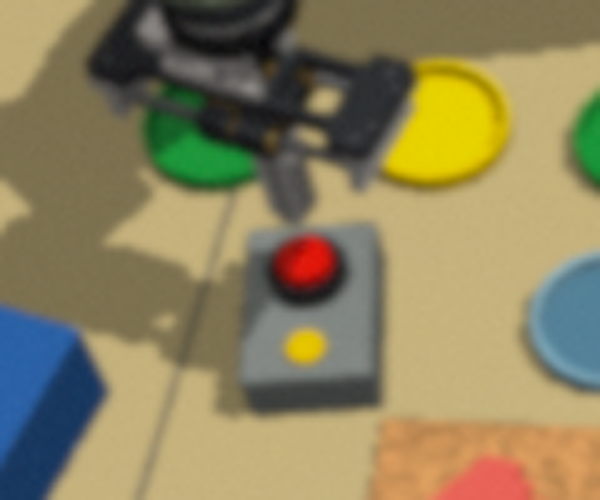

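The top view shows the button partly hidden at (293,235) in the crop. The scene view shows the shut fingers just above the red button (tips (292,215), button (303,263)), which fits the fingers being over it. Next I press.

```bash
python3 -m handwheel '{"dr":[[0,0,0],[0,0,0],[0,0,0],[0,0,0],[0,0,0]],"slide":[[-0.01,-0.02,0.15],[-0.01,-0.02,0.25],[-0.01,-0.02,0.29],[-0.01,-0.02,0.325],[-0.01,-0.02,0.325]],"gripper":[0,0,0,0,0]}'
```

```text
time: 6.05
position: [0.4848, -0.3497, 0.0833]
tool_rot: [0.385, 3.117, 0.001]
ft_force: [0.6, 1.7, 3.6]
width: 0.006
```

```bash
python3 -m handwheel '{"dr":[[0,0,0],[0,0,0],[0,0,0],[0,0,0]],"slide":[[0,0,0.02],[0,0,0.035],[0,0,0.045],[0,0,0.045]],"gripper":[0,0,0,0]}'
```

```text
time: 6.55
position: [0.485, -0.35, 0.0799]
tool_rot: [0.385, 3.117, -0.0]
ft_force: [-5.4, 7.7, 20.7]
width: 0.004
```

The button is against its stop: z = 0.080 as predicted, with about 20 N. I release it and go up.

```bash
python3 -m handwheel '{"dr":[[0,0,0],[0,0,0],[0,0,0],[0,0,0]],"slide":[[0,0,-0.3],[0,0,-0.6],[0,0,-0.85],[0,0,-0.85]],"gripper":[0,0,0,0]}'
python3 - <<'E'
from h import *
to((.56,-.27,.2),(.633,-.198,.2))
E
```

```text
time: 7.05
position: [0.4864, -0.3523, 0.2076]
tool_rot: [0.385, 3.111, -0.009]
ft_force: [0.8, -0.2, 0.3]
width: 0.008
t 7.05 pos [ 0.4864 -0.3523  0.2076] R [[-0.97, 0.24, 0.01], [0.24, 0.97, -0.01], [-0.01, -0.01, -1.0]] q [-0.77  0.27  1.5  -0.    1.36 -2.1 ]
(0.56, -0.27, 0.2) [-0.342  0.652  0.05 ]
(0.633, -0.198, 0.2) [-0.697  1.236  0.05 ]
```

```bash
python3 -m handwheel '{"dr":[[0,0,0],[0,0,0],[0,0,0]],"slide":[[-0.2,0.33,0.02],[-0.34,0.65,0.05],[-0.34,0.65,0.05]],"gripper":[0,0,0]}'
python3 -m handwheel '{"dr":[[0,0,0],[0,0,0],[0,0,0],[0,0,0]],"slide":[[-0.2,0.33,0],[-0.35,0.58,0],[-0.35,0.58,0],[-0.35,0.58,0]],"gripper":[0,0,0,0]}'
python3 - <<'E'
from h import *
to((.633,-.198,.075))
p=cam("scene");cv2.imwrite(f"pics/c_scene.png",p["pixels"])
E
```

```text
time: 7.42
position: [0.5581, -0.2643, 0.1929]
tool_rot: [-0.377, -3.115, -0.003]
ft_force: [0.6, -0.3, 0.2]
width: 0.003
time: 7.92
position: [0.6285, -0.1972, 0.1945]
tool_rot: [-0.386, -3.115, 0.001]
ft_force: [-0.1, 0.2, 0.2]
width: 0.007
t 7.92 pos [ 0.6285 -0.1972  0.1945] R [[-0.97, 0.24, -0.0], [0.24, 0.97, -0.0], [0.0, -0.0, -1.0]] q [-0.43  0.41  1.35 -0.    1.39 -1.76]
(0.633, -0.198, 0.075) [-0.033  0.003  0.797]
```

View pics/c_scene.png

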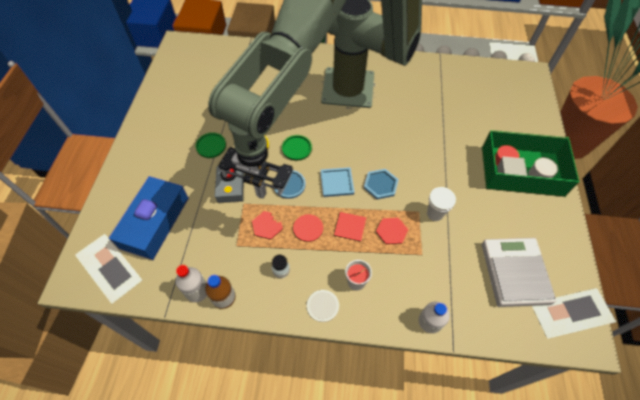

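The gripper hangs above the board's end with the chipped coaster at (266,225) undisturbed. I go down and dwell.

```bash
python3 -m handwheel '{"dr":[[0,0,0],[0,0,0],[0,0,0],[0,0,0],[0,0,0],[0,0,0]],"slide":[[-0.03,0,0.25],[-0.03,0,0.5],[-0.03,0,0.7],[-0.03,0,0.79],[-0.03,0,0.79],[-0.03,0,0.79]],"gripper":[0,0,0,0,0,0]}'
python3 - <<'E'
from h import *
p=cam("scene");a=p["pixels"];q=proj(p,[[.633,-.198,.016],[.633,-.198,.056]])
to((.633,-.198,.075))
print(q)
for (u,v),c in zip(q,((0,255,0),(255,0,0))): cv2.circle(a,(int(round(u)),int(round(v))),1,c,-1)
cv2.imwrite("pics/d.png",cv2.resize(a[150:290,190:440],None,fx=3,fy=3,interpolation=cv2.INTER_CUBIC))
E
```

```text
time: 8.72
position: [0.6351, -0.1982, 0.0793]
tool_rot: [0.386, 3.115, -0.002]
ft_force: [0.6, -0.0, -0.0]
width: 0.003
t 8.78 pos [ 0.6353 -0.1981  0.0795] R [[-0.97, 0.24, 0.0], [0.24, 0.97, -0.0], [-0.0, -0.0, -1.0]] q [-0.43  0.53  1.42 -0.    1.19 -1.76]
(0.633, -0.198, 0.075) [ 0.015 -0.003  0.03 ]
[[266.19550145 224.09545126]
 [264.77884312 217.79131114]]
```

View pics/d.png

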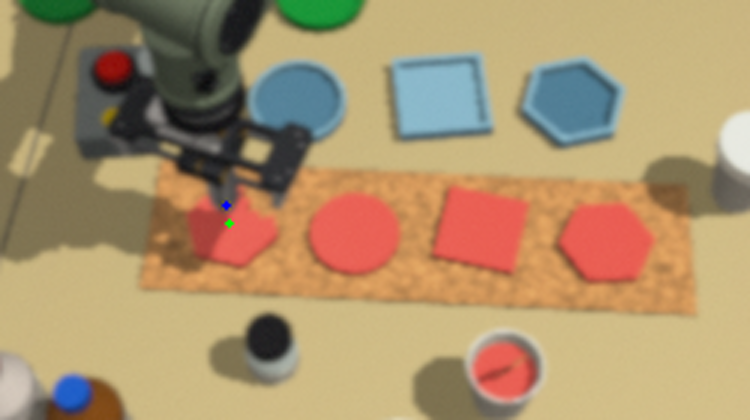

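The picture shows the fingertips at (226,205), above the marked middle (229,223) of the chipped coaster, with the button up. I hold for over 2 s, then rise.

```bash
H='x'; python3 -m handwheel '{"dr":[[0,0,0],[0,0,0],[0,0,0],[0,0,0],[0,0,0],[0,0,0],[0,0,0],[0,0,0],[0,0,0],[0,0,0]],"slide":[[0,0,0],[0,0,0],[0,0,0],[0,0,0],[0,0,0],[0,0,0],[0,0,0],[0,0,0],[0,0,0],[0,0,0]],"gripper":[0,0,0,0,0,0,0,0,0,0]}'
python3 -m handwheel '{"dr":[[0,0,0],[0,0,0],[0,0,0],[0,0,0],[0,0,0],[0,0,0],[0,0,0],[0,0,0],[0,0,0],[0,0,0]],"slide":[[0,0,0],[0,0,0],[0,0,0],[0,0,0],[0,0,0],[0,0,0],[0,0,0],[0,0,0],[0,0,0],[0,0,0]],"gripper":[0,0,0,0,0,0,0,0,0,0]}'
python3 -m handwheel '{"dr":[[0,0,0],[0,0,0],[0,0,0],[0,0,0]],"slide":[[0,0,-0.3],[0,0,-0.6],[0,0,-0.8],[0,0,-0.8]],"gripper":[0,0,0,0]}'
python3 - <<'E'
from h import *
to((.568,-.085,.195),(.503,.028,.195),(.438,.142,.195))
E
```

```text
time: 10.02
position: [0.6341, -0.1972, 0.0775]
tool_rot: [0.385, 3.118, -0.0]
ft_force: [0.5, 0.1, 0.0]
width: 0.007
time: 11.28
position: [0.6341, -0.1972, 0.0774]
tool_rot: [-0.385, -3.118, -0.0]
ft_force: [0.2, -0.1, -0.6]
width: 0.002
time: 11.78
position: [0.6362, -0.1981, 0.2013]
tool_rot: [0.384, 3.111, -0.004]
ft_force: [0.3, -0.7, -0.2]
width: 0.005
t 11.78 pos [ 0.6362 -0.1981  0.2013] R [[-0.97, 0.24, 0.01], [0.24, 0.97, -0.0], [-0.01, -0.0, -1.0]] q [-0.43  0.41  1.33 -0.    1.4  -1.76]
(0.568, -0.085, 0.195) [0.625 0.621 0.036]
(0.503, 0.028, 0.195) [1.228 1.246 0.031]
(0.438, 0.142, 0.195) [1.833 1.878 0.026]
```

```bash
python3 -m handwheel '{"dr":[[0,0,0],[0,0,0],[0,0,0],[0,0,0]],"slide":[[0.25,0.25,0],[0.5,0.5,0],[0.62,0.63,0],[0.62,0.63,0]],"gripper":[0,0,0,0]}'
python3 -m handwheel '{"dr":[[0,0,0],[0,0,0],[0,0,0],[0,0,0]],"slide":[[0.25,0.25,0],[0.5,0.5,0],[0.61,0.63,0],[0.61,0.63,0]],"gripper":[0,0,0,0]}'
python3 -m handwheel '{"dr":[[0,0,0],[0,0,0],[0,0,0],[0,0,0],[0,0,0]],"slide":[[0.25,0.25,0],[0.5,0.5,0],[0.6,0.62,0],[0.6,0.62,0],[0.6,0.62,0]],"gripper":[0,0,0,0,0]}'
python3 - <<'E'
from h import *
to((.438,.142,.075))
p=cam("top");a=p["pixels"]
d=env.search_frame(p,"mould_hex")[0];print(d["score"],ray(p,d["bbox"][:2],.016))
E
```

```text
time: 12.28
position: [0.5648, -0.081, 0.1952]
tool_rot: [-0.381, -3.114, -0.001]
ft_force: [0.6, -0.2, -0.3]
width: 0.005
time: 12.78
position: [0.5006, 0.0314, 0.1964]
tool_rot: [-0.382, -3.117, 0.001]
ft_force: [-0.4, -0.0, -0.6]
width: 0.001
time: 13.4
position: [0.4376, 0.1418, 0.1973]
tool_rot: [0.387, 3.117, -0.001]
ft_force: [-0.3, -0.1, -0.6]
width: 0.007
t 13.4 pos [0.4376 0.1418 0.1973] R [[-0.97, 0.24, 0.0], [0.24, 0.97, -0.0], [-0.0, -0.0, -1.0]] q [ 0.13 -0.02  1.84 -0.    1.31 -1.2 ]
(0.438, 0.142, 0.075) [-0.002  0.002  0.815]Traceback (most recent call last):
  File "<stdin>", line 4, in <module>
IndexError: list index out of range
```

```bash
python3 -m handwheel '{"dr":[[0,0,0],[0,0,0],[0,0,0],[0,0,0],[0,0,0],[0,0,0],[0,0,0],[0,0,0],[0,0,0],[0,0,0]],"slide":[[0,0,0.25],[0,0,0.5],[0,0,0.7],[0,0,0.8],[0,0,0.8],[0,0,0.8],[0,0,0.8],[0,0,0.8],[0,0,0.8],[0,0,0.8]],"gripper":[0,0,0,0,0,0,0,0,0,0]}'
python3 - <<'E'
from h import *
p=cam("scene");a=p["pixels"];q=proj(p,[[.438,.142,.005],[.438,.142,.058]])
to((.438,.142,.075))
for l in("mould_hex","cast_chipped"):
  for d in env.search_frame(p,l)[:2]:print(l,d["score"],ray(p,d["bbox"][:2],.016).round(3))
for (u,v),c in zip(q,((0,255,0),(255,0,0))): cv2.circle(a,(int(round(u)),int(round(v))),1,c,-1)
cv2.imwrite("pics/e.png",cv2.resize(a[130:290,200:460],None,fx=3,fy=3,interpolation=cv2.INTER_CUBIC))
E
```

```text
time: 14.75
position: [0.4365, 0.1432, 0.0776]
tool_rot: [0.385, 3.118, 0.0]
ft_force: [0.0, 0.5, 0.1]
width: 0.003
t 14.8 pos [0.4365 0.1431 0.0776] R [[-0.97, 0.24, 0.0], [0.24, 0.97, 0.0], [-0.0, 0.0, -1.0]] q [ 0.13  0.15  1.95 -0.    1.04 -1.2 ]
(0.438, 0.142, 0.075) [-0.012 -0.005  0.017]
mould_hex 0.58 [[0.446 0.146 0.016]]
cast_chipped 0.83 [[ 0.638 -0.197  0.016]]
```

View pics/e.png

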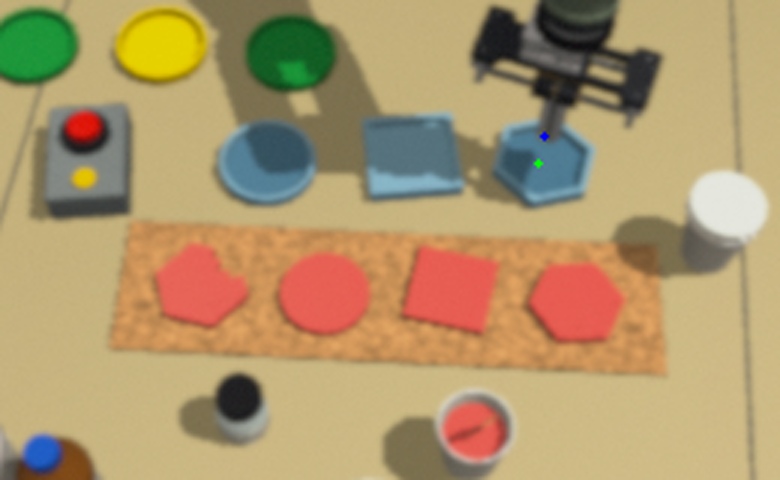

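The fingertips are at (548,137), over the hex mould's middle at (540,163). The button is up and everything is in place. I hold for the two seconds and hand in.

```bash
python3 -m handwheel '{"dr":[[0,0,0],[0,0,0],[0,0,0],[0,0,0],[0,0,0],[0,0,0],[0,0,0],[0,0,0],[0,0,0],[0,0,0]],"slide":[[0,0,0],[0,0,0],[0,0,0],[0,0,0],[0,0,0],[0,0,0],[0,0,0],[0,0,0],[0,0,0],[0,0,0]],"gripper":[0,0,0,0,0,0,0,0,0,0]}'
python3 - <<'E'
from h import *
print(env.job_done());to()
E
```

```text
time: 16.15
position: [0.4365, 0.1431, 0.0775]
tool_rot: [0.385, 3.118, 0.0]
ft_force: [-0.7, 0.4, 0.1]
width: 0.006
the job is handed in; nothing more can be done
None
the job is handed in; nothing more can be done
```

The job was handed in at about 16 s, with the arm still pointing at the empty hexagonal mould; no verdict was reported.

- **Button:** I pressed it with shut fingers until it met its stop, with the tool at z = 0.080 m and about 20 N. I then let it go, and the later pictures show it up.
- **Chipped coaster:** I pointed at its middle for about 2.5 s. The tool was at (0.634, -0.197, 0.077); the coaster's measured centre is (0.633, -0.198).
- **Hexagonal mould:** I crossed to it with the tool about 0.195 m up and pointed there for about 2 s. The tool was at (0.4365, 0.143, 0.0775).

**Last checks:** the last picture showed the coasters, moulds, cups and jar in place and the fingertips above the mould. There was no contact force.

**What failed or disagreed:**
- The two cameras differed by up to about 8 mm: on the button by about 8 mm, on the chipped coaster by about 5 mm.
- The mould's shape fit failed in the top view. Its centre therefore came from the scene fit, (0.4415, 0.145), and the detection boxes, (0.434, 0.138) from the top view and (0.448, 0.144) from the scene. A last top-view detection found nothing because the arm hid the mould. The last scene detection gave (0.446, 0.146), about 10 mm from the tool and well inside the 30 mm limit.

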